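Flip a pet carrier latch back-side up in a two-lane turn-over jig

ROBOT

A 6-joint arm with a two-finger parallel gripper is mounted at the origin on the work surface. World frame = base frame: x ahead of the robot, y to its left, z up, the work surface at z = 0. Lengths are in m, angles in rad, forces in N, time in s.
With the tool pointing down it reaches from about 0.3 to 0.775 m from the base axis. Payload 14.6 kg.
Tool frame: the origin (TCP) lies midway between the tips of the shut fingers; the grasp point (between the pads) lies 19 mm behind it (ctrl.pinch_z is the distance from the TCP to the grasp point, in m); z points along the fingers, y is the line along which they close (so a half turn about z gives the same grasp; the last joint's range is limited). The gripper opens to 94 mm and grips with 3 to 60 N. Pads are 16 mm wide; open, the fingers measure 119 mm over their backs; the gripper's body (75 mm by 177 mm) begins 78 mm behind the grasp point.
Start: joints at [-1.335, 0.3, 1.521, -0, 1.321, -0.067], TCP at [0.164, -0.525, 0.205] pointing down, gripper open.
Joint ranges: [-3.03, 3.03], [-0.79, 2.21], [0.23, 2.52], [-1.04, 4.18], [0, 3.07], [-2.55, 2.55]. Speed limits (rad/s): [2.22, 2.22, 2.57, 3.14, 3.14, 3.14].

INTERFACE

Orientations are given as [roll, pitch, yaw] about the fixed x, y, z axes, in that order (R = Rz(yaw) Ry(pitch) Rx(roll)).
In Python, from station import ctrl gives the robot as it stands.
- The arm moves only by the tool jog_arm, never from a script. Its argument "motion" is a list of rows, each a list of 7 numbers: the shift along the tool's x, y, z in m, then the turn, a rotation vector about the tool's x, y, z in rad, then the opening, from -1 (shut) to 1 (fully open). In form: [[tx, ty, tz, rx, ry, rz, gripper], ...]. A call has 1 to 5 rows; each row shifts and turns the commanded pose from where the row before left it, along the tool's axes as they then stand; what a row does not reach is not made up. A row lasts 1/10 s, in which the tool goes at most 50 mm and 8.59 degrees, less where a joint would pass 70% of its speed; a pose out of reach is approached as far as the arm can. A call is refused whole if a number of a shift passes 0.05 or a number of a turn 0.15, either way. A call with a gripper value outside its range is refused whole. The fingers move at their own pace and stop on an object; "squeeze" is the grip in N (left out, the last holds). Time passes only in rows, so rows that do not move let the fingers close. It gives the time, the measured TCP pose, the force, the opening and the grip force at its end, in the units of the state.
- ctrl.get_obs(): the state, without advancing time (a new reading comes with each control period).
- ctrl.camera(name): name is "scene" or "top" or "wrist"; returns the picture (384x512x3 uint8, red, green, blue); there is no depth.
- ctrl.camera_model(name): a dict with "intrinsics" (3x3 intrinsics, pixels), "k1" (the pictures are not rectified: a ray, as slopes to the right and down, at radius r is drawn at 1 + k1 r^2 times it, then the intrinsics apply), "rvec" (rotation vector, rad) and "tvec" (3), from world to camera coordinates, as OpenCV has them. Camera axes: x right, y down, z forward; pixel columns grow to the right and rows downward; lengths in m; the calibration is good to about 2 mm. A picture is of the moment at which its call begins: read the wrist's pose just before it. camera_model takes no time and is no camera call; for the wrist camera it gives the pose at the moment of the call.
- ctrl.hand_in(): hands the job in; it is judged then, once.
The state is a dict: "time_s": time; "qpos": joint angles; "joint_vel": joint speeds; "tau": joint torques, N m; "ee_pos": TCP position; "eef_rot": TCP orientation; "force": force on the tool from outside, world axes, zero at the start; "moment": the same for the moment, N m; "grip_width": finger opening in m; "grip_force": force on a finger pad.
Only numpy, scipy, OpenCV 4.12 (cv2) and the standard library are available. Lean on these libraries where they do the work, as an engineer would, in place of code of your own. Each camera call takes 0.05 s, during which the arm holds its last target. There are 200 camera calls.

TASK

One carrier latch already waits back-up in one of the two white nests of the flip jig. Lay the loose latch face-up, bolt away from the hinge, fully home in the leaf's rubber pocket that serves the empty nest, swing the leaf all the way over by its bar handle so the latch drops face-down into that nest, then swing the leaf back onto its rest, leaving the latch flat in the nest. Guide the leaf both ways so that it never slams, and leave the waiting latch and the pet things where they are.

Things in the scene. Friction and masses are not known exactly. Their poses are not given: they have to be found in the camera images.
- jig: Flip jig fixed to the bench: grey base plate 150 x 150 mm, its top 12 mm up. Origin on the bench straight below the middle of the hinge pin; y runs along the pin. The base reaches 82 mm to -x (robot side; two white nests) and 68 mm to +x (two rubber-topped posts that carry the open leaf). Two lanes, left (+y) and right (-y), 33 mm either side of the middle.
- leaf (a joint): Hinge angle of the aluminium leaf (124 mm wide, 0.30 kg, turns freely; from upright it falls either way). 0 = closed over the nests, pockets facing down; 2.53 rad = open on the posts (+x side), where it starts, its pockets facing up and towards the robot, tilted 35 degrees from level, outer edge higher.
- leaf_hinge (a point): Middle of the hinge pin, 28 mm above the bench. The pin runs along the jig's y axis; the frame turns with the leaf: it equals the jig's axes when closed, and opening is a positive turn about y.
- leaf_handle (a point): Middle of the round steel bar handle, 10 mm thick, parallel to the hinge pin: 118 mm out from it (-x of leaf_hinge) and 16.5 mm along leaf_hinge z. 76 mm free length between its side arms, 33 mm free gap to the leaf plate's outer edge. Height above the bench 45 mm closed, 82 mm open.
- pocket_left (a point): Floor centre of the leaf's left rubber pocket (it closes over nest_left), 41.75 mm out from the pin. Leaf axes: the pocket opens to -z; -x points away from the hinge. 55.5 x 41.5 mm (54 mm side of the latch across the hinge), 14 mm deep, flared mouth, bolt slot 20 mm wide in the outer end, 33 mm finger gaps in both sides (+y, -y). Friction holds the latch in a steady swing until nearly closed.
- pocket_right (a point): The same for the right pocket, which comes down over nest_right.
- nest_left (a point): Centre of the ledge in the left fixed white nest, 21 mm above the bench; axes are the jig's. Nest 57 x 43 mm, 6 mm deep with flared mouth; its bolt slot is on the -x side (away from the hinge); a recess inside the ledge takes the latch's thumb slide. A latch lying face-down in it has its back 16 mm above this point and stands 10 mm out of the nest.
- nest_right (a point): The same for the right nest.
- latch: The latch to turn over: grey plastic housing 54 (x) x 40 (y) x 16 (z) mm, 60 g. Origin at the centre of its back (the black hollow side with brass spring and screws). +z points out of its face, which bears an orange thumb slide 20 x 14 x 3 mm; an orange bolt 16 mm wide, 12 mm long, 4 to 12 mm above the back, sticks out of the +x end. It starts lying face-up on the bench.
- latch_done: An identical latch, same axes, already lying face-down (back up, bolt away from the hinge) in the left or the right nest: that lane is taken. Leave it there.
- bowl: Steel food bowl, rim diameter 150 mm, 50 mm high; origin at the centre of its foot. Bystander.
- jar: Empty open glass treat jar, diameter 80 mm, 110 mm high; origin at the centre of its foot. Bystander.
- comb: Blue plastic grooming comb lying flat, 170 mm along its x, about 36 mm wide, 8 mm thick; origin at its centre on the bench. Bystander.
- bone: Red hard silicone chew bone, 124 mm along its x, 62 mm wide, 34 mm thick; origin at its centre on the bench. Bystander.
Not all that is in view belongs to the job. Leave any brown or purple look-alike of the latch alone.

How it is judged:
On the way, in this order (a step that is already met when the one before it is completed fails the run):
1. the latch lies let go, face-up and fully home in the open leaf's pocket opposite the empty nest ((((distance between latch and pocket_left below 0.0035 m and angle between the z axis of latch and the z axis of pocket_left, either way round below 0.08 rad and angle between the x axis of latch and the x axis of pocket_left, either way round below 0.08 rad) and horizontal distance between latch_done and nest_right below 0.006 m) or ((distance between latch and pocket_right below 0.0035 m and angle between the z axis of latch and the z axis of pocket_right, either way round below 0.08 rad and angle between the x axis of latch and the x axis of pocket_right, either way round below 0.08 rad) and horizontal distance between latch_done and nest_left below 0.006 m)) and value of joint leaf above 2.45 rad and contact force between the fingers and latch below 0.05 N and linear speed of latch below 0.02 m/s and angular speed of latch below 0.3 rad/s), for 0.2 s.
2. the leaf is swung fully over and the latch has dropped face-down into the empty nest (value of joint leaf below 0.06 rad and ((horizontal distance between latch and nest_left below 0.003 m and z of latch in the frame of nest_left between 0.0135 and 0.0185 m) or (horizontal distance between latch and nest_right below 0.003 m and z of latch in the frame of nest_right between 0.0135 and 0.0185 m)) and angle between latch's own z axis and vertical above 3.06 rad and angle between the x axis of latch and the x axis of jig, either way round below 0.08 rad), for 0.2 s.
At the end, for the whole second after the job is handed in: Leaf open on its rest (within 0.08 rad); latch let go and at rest, face-down, flat and square (within 0.08 rad) in the nest that was empty, within 3 mm of its centre sideways and 2.5 mm of its height; waiting latch within 5 mm of where it was (value of joint leaf above 2.45 rad and ((horizontal distance between latch and nest_left below 0.003 m and z of latch in the frame of nest_left between 0.0135 and 0.0185 m) or (horizontal distance between latch and nest_right below 0.003 m and z of latch in the frame of nest_right between 0.0135 and 0.0185 m)) and angle between latch's own z axis and vertical above 3.06 rad and angle between the x axis of latch and the x axis of jig, either way round below 0.08 rad and linear speed of latch below 0.02 m/s and angular speed of latch below 0.3 rad/s and contact force between the fingers and latch below 0.05 N and distance of latch_done from where it was at the start of the episode below 0.005 m); the robot touches nothing.
It fails at once if the leaf slams or is flung (over 4 rad/s) (velocity of joint leaf above 4 rad/s or velocity of joint leaf below -4 rad/s).
It fails at once if the waiting latch is shifted by more than 5 mm (distance of latch_done from where it was at the start of the episode above 0.005 m).
It fails at once if a pet thing is moved by more than 15 mm (distance of any of bowl, jar, comb, bone from where it was at the start of the episode above 0.015 m).
It also fails if it takes over 64 s, if anything falls off the work surface, if the arm or the gripper's body presses on something with over 40 N, if the wrist force passes 120 N, or if a joint passes its speed limit or range.

## Working session

There is one attempt and no reset: what is moved stays moved. The work goes in short steps, Python scripts to look and compute and a tool call to move; the robot and the scene stay as the last step left them, time stands still between calls to the robot, and variables do not carry over. Pictures are saved under pics/ and viewed, at most 13 in all, crops included, and the job is handed in when it is done.

Besides the shell and the picture viewer there is one more tool, called after ">>>" by a JSON object that holds its "method" and its "body", one argument or row to a line. jog_arm: Moves the arm, as the interface text tells. Its arguments: {"type":"object","properties":{"motion":{"type":"array"},"squeeze":{"type":"number"}},"required":["motion"]}

```bash
ls; mkdir -p pics
cat > h.py <<'E'
import numpy as np, cv2
from station import ctrl
from scipy.spatial.transform import Rotation as R
def cam(n):
    m=ctrl.camera_model(n); K=np.array(m["intrinsics"],float); Rm=cv2.Rodrigues(np.array(m["rvec"],float))[0]; t=np.array(m["tvec"],float).ravel()
    return K,float(m["k1"]),Rm,t
def ray(c,uv):
    K,k1,Rm,t=c
    p=cv2.undistortPoints(np.array(uv,float).reshape(-1,1,2),K,np.array([k1,0,0,0.])).reshape(-1,2)
    d=np.c_[p,np.ones(len(p))]@Rm
    return -Rm.T@t,d
def onz(c,uv,z):
    o,d=ray(c,uv); return o+d*((z-o[2])/d[:,2])[:,None]
def proj(c,P):
    K,k1,Rm,t=c
    return cv2.projectPoints(np.array(P,float).reshape(-1,1,3),cv2.Rodrigues(Rm)[0],t,K,np.array([k1,0,0,0.]))[0].reshape(-1,2)
def snap(n,f):
    c=cam(n); im=np.array(ctrl.camera(n))[:,:,::-1].copy(); cv2.imwrite(f,im); return c,im
E
python3 - <<'E'
from h import *
import pickle
a,ia=snap("top","pics/top0.png"); b,ib=snap("scene","pics/sc0.png")
pickle.dump((a,b),open("c.pkl","wb"))
print(ctrl.get_obs()["eef_rot"], -a[2].T@a[3], -b[2].T@b[3])
E
```

```text
pics
[-3.14063018e+00 -3.35737730e-05  3.02885437e-01] [0.37728657 0.00688325 1.13076036] [ 1.16665733 -0.01926927  0.83117978]
```

View pics/top0.png

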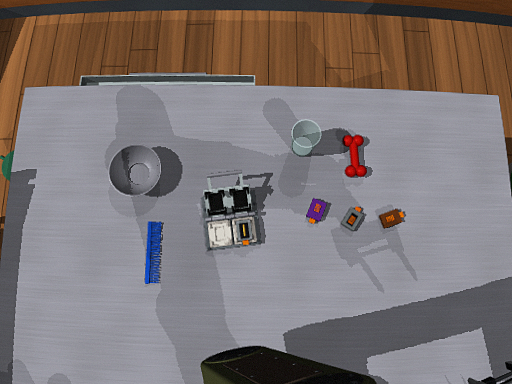

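View pics/sc0.png

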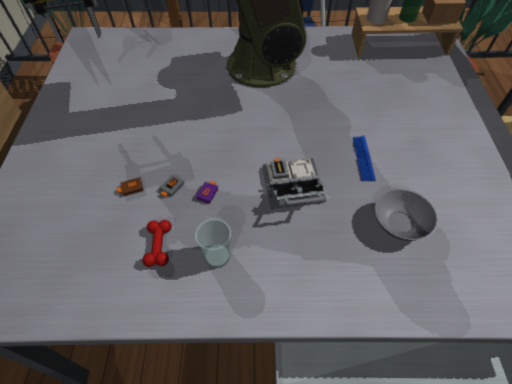

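The top view shows three latch-shaped objects: purple at (316,209), grey housing with an orange slide at (352,218), and brown at (391,218). The grey one fits the description. The waiting latch is in the right nest (246,231), the left nest (220,234) is empty, and so pocket_left is at about (216,203). I'll confirm this in an enlarged crop.

Run:
```python
from h import *
import pickle
a,b=pickle.load(open("c.pkl","rb"))
im=cv2.imread("pics/top0.png")
A=cv2.resize(im[168:258,195:280],None,fx=6,fy=6,interpolation=cv2.INTER_CUBIC)
B=cv2.resize(im[193:243,330:375],None,fx=6,fy=6,interpolation=cv2.INTER_CUBIC)
o=np.zeros((540,510+270,3),np.uint8);o[:,:510]=A;o[:300,510:]=B
cv2.imwrite("pics/crop1.png",o)
# jig white nests & grey latch / orange
hsv=cv2.cvtColor(im,cv2.COLOR_BGR2HSV)
org=cv2.inRange(hsv,(8,150,120),(25,255,255)); org[:, :335]=0; org[:,372:]=0;org[:195]=0;org[240:]=0
n,l,s,ce=cv2.connectedComponentsWithStats(org)
for i in range(1,n):
  if s[i,4]>4: print(s[i],ce[i],onz(a,[ce[i]],0.016))
```

```text
[355 207   6   5  22] [357.59090909 208.72727273] [[ 0.57444056 -0.27018852  0.016     ]]
[348 216   7   8  36] [351.27777778 219.52777778] [[ 0.54412203 -0.25162995  0.016     ]]
```

View pics/crop1.png

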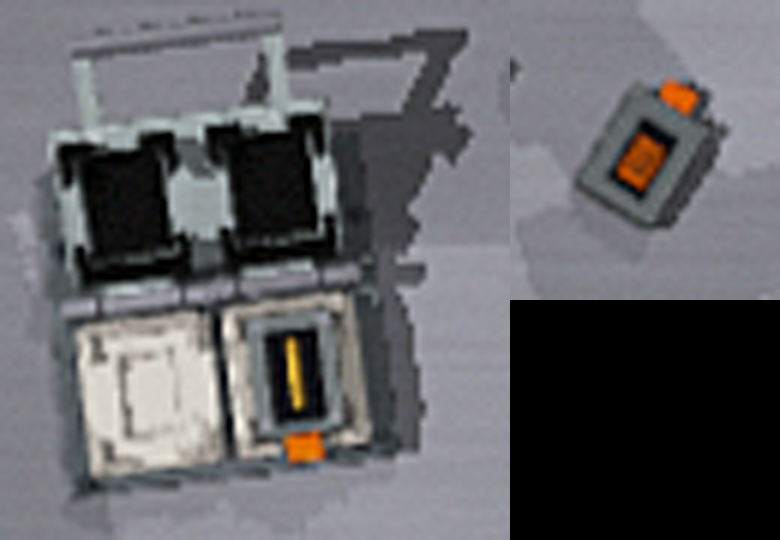

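The crop confirms it: grey housing, orange slide, and the bolt pointing up and to the right in the image (about -31° world yaw). The right nest holds the waiting latch and the left nest is empty. I'll move to a hover over the grey latch.

>>> {"method": "jog_arm", "body": {
  "motion": [
    [0.044,-0.015,0,0,0,0,0.3],
    [0.044,-0.015,0,0,0,0,0.3],
    [0.044,-0.015,0,0,0,0,0.3],
    [0.044,-0.015,0,0,0,0,0.3],
    [0.044,-0.015,0,0,0,0,0.3]
  ]
}}

```text
time_s: 0.6
ee_pos: [0.3528, -0.3864, 0.2053]
eef_rot: [-3.141, 0.0, 0.303]
force: [0.2, -0.1, 0.5]
grip_width: 0.0615
grip_force: 0.0
```

>>> {"method": "jog_arm", "body": {
  "motion": [
    [0.044,-0.015,0,0,0,0,0.3],
    [0.044,-0.015,0,0,0,0,0.3],
    [0.044,-0.015,0,0,0,0,0.3],
    [0.044,-0.015,0,0,0,0,0.3],
    [0.044,-0.015,0,0,0,0,0.3]
  ]
}}

```text
time_s: 1.1
ee_pos: [0.5405, -0.2491, 0.2052]
eef_rot: [-3.141, 0.0, 0.303]
force: [0.3, 0.2, 0.5]
grip_width: 0.0611
grip_force: 0.0
```

>>> {"method": "jog_arm", "body": {
  "motion": [
    [0,0,0,0,0,0.142,0.3],
    [0,0,0,0,0,0.142,0.3],
    [0,0,0,0,0,0.142,0.3],
    [0,0,0,0,0,0.142,0.3],
    [0,0,0,0,0,0.142,0.3]
  ]
}}

```text
time_s: 1.6
ee_pos: [0.5391, -0.2505, 0.205]
eef_rot: [-3.142, 0.001, -0.413]
force: [-0.8, -0.4, -0.2]
grip_width: 0.0609
grip_force: 0.0
```

>>> {"method": "jog_arm", "body": {
  "motion": [
    [0,0,0,0,0,0.142,0.3],
    [0,0,0,0,0,0,0.3],
    [0,0,0,0,0,0,0.3]
  ]
}}

```text
time_s: 1.9
ee_pos: [0.5392, -0.2506, 0.2052]
eef_rot: [3.142, 0.0, -0.545]
force: [-0.9, 0.3, -0.7]
grip_width: 0.0611
grip_force: 0.0
```

Run:
```python
from h import *
w,im=snap("wrist","pics/w1.png"); o=ctrl.get_obs()
print(o["ee_pos"],o["eef_rot"],-w[2].T@w[3],o["grip_width"],o["time_s"])
print(proj(w,[[.544,-.2516,.019]]))
hsv=cv2.cvtColor(im,cv2.COLOR_BGR2HSV)
org=cv2.inRange(hsv,(8,150,100),(25,255,255))
n,l,s,ce=cv2.connectedComponentsWithStats(org)
for i in range(1,n):
  if s[i,4]>50: print(s[i],ce[i],onz(w,[ce[i]],0.019),onz(w,[ce[i]],0.012))
```

```text
[ 0.53921225 -0.25054518  0.20529151] [-3.14157902e+00  2.93478589e-04 -5.45114475e-01] [ 0.59762081 -0.28599135  0.38356117] 0.06073427191647075 1.95
[[253.5434871 173.5521638]]
[ 302   95   51   55 1477] [328.48679756 121.13540961] [[ 0.55210094 -0.36309905  0.019     ]] [[ 0.55122691 -0.36457961  0.012     ]]
[248 140  12  10 109] [253.53211009 144.04587156] [[ 0.57547582 -0.27070261  0.019     ]] [[ 0.57505061 -0.27040905  0.012     ]]
[247 166  13  17 168] [252.51785714 174.13690476] [[ 0.54403172 -0.2501078   0.019     ]] [[ 0.54300275 -0.24941879  0.012     ]]
[171 183  12  10  58] [176.82758621 187.34482759] [[ 0.57967065 -0.15848953  0.019     ]] [[ 0.57932599 -0.15604135  0.012     ]]
[179 213  13   8  86] [184.95348837 216.51162791] [[ 0.54194405 -0.14521692  0.019     ]] [[ 0.54087499 -0.14251388  0.012     ]]
```

View pics/w1.png

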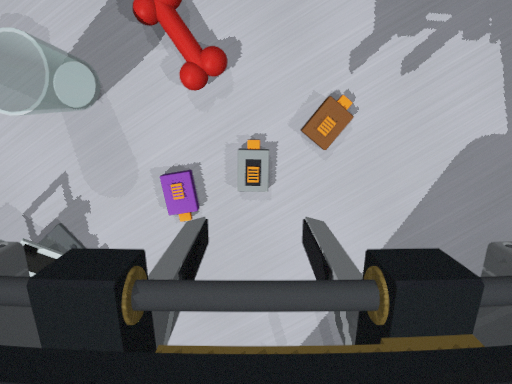

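The wrist view shows the grey latch with its slide at (252,174) and bolt at (253,144), nearly in line with the tool. Purple is at (180,190) and brown at (328,122). I'll correct the pose, descend and grip.

>>> {"method": "jog_arm", "body": {
  "motion": [
    [0.004,-0.003,0.03,0,0,0.03,0.3],
    [0,0,0.045,0,0,0,0.3],
    [0,0,0.045,0,0,0,0.3],
    [0,0,0.04,0,0,0,0.3],
    [0,0,0.025,0,0,0,0.3]
  ]
}}

```text
time_s: 2.45
ee_pos: [0.543, -0.2495, 0.0173]
eef_rot: [3.141, 0.003, -0.576]
force: [0.1, -0.3, 0.5]
grip_width: 0.0611
grip_force: 0.0
```

>>> {"method": "jog_arm", "body": {
  "motion": [
    [0,0,0.016,0,0,0,0.3],
    [0,0,0,0,0,0,0.3],
    [0,0,0,0,0,0,-1],
    [0,0,0,0,0,0,-1],
    [0,0,0,0,0,0,-1]
  ],
  "squeeze": 15
}}

```text
time_s: 2.95
ee_pos: [0.5449, -0.2505, 0.0058]
eef_rot: [-3.141, -0.002, -0.579]
force: [-0.3, -0.4, -0.4]
grip_width: 0.0403
grip_force: 0.0
```

>>> {"method": "jog_arm", "body": {
  "motion": [
    [0,0,0,0,0,0,-1],
    [0,0,0,0,0,0,-1]
  ]
}}

```text
time_s: 3.15
ee_pos: [0.5448, -0.2505, 0.0058]
eef_rot: [-3.141, -0.002, -0.579]
force: [-1.2, 1.0, 7.0]
grip_width: 0.0397
grip_force: 15.0
```

>>> {"method": "jog_arm", "body": {
  "motion": [
    [0,0,-0.03,0,0,0,-1],
    [0,0,-0.045,0,0,0,-1],
    [0,0,-0.045,0,0,0,-1],
    [0,0,-0.045,0,0,0,-1],
    [0,0,-0.03,0,0,0,-1]
  ]
}}

```text
time_s: 3.65
ee_pos: [0.5446, -0.2503, 0.2035]
eef_rot: [-3.141, -0.004, -0.579]
force: [-0.0, -0.4, -0.8]
grip_width: 0.0397
grip_force: 15.0
```

Run:
```python
from h import *
import pickle
a,b=pickle.load(open("c.pkl","rb"))
q=lambda x,y:(195+x/6-.4,168+y/6-.4)
print(onz(a,[q(80,490),q(398,450)],.012), onz(a,[q(65,308),q(372,282)],.028), onz(a,[q(150,392),q(297,375)],.027), onz(a,[q(80,52),q(282,18)],.082))
w,im=snap("wrist","pics/w2.png"); o=ctrl.get_obs(); print(o["ee_pos"],o["eef_rot"])
org=cv2.inRange(cv2.cvtColor(im,cv2.COLOR_BGR2HSV),(8,150,100),(25,255,255))
n,l,s,ce=cv2.connectedComponentsWithStats(org)
p=np.array(o["ee_pos"]); Rt=R.from_euler("xyz",o["eef_rot"]).as_matrix()
for i in range(1,n):
  if s[i,4]>80:
    z=p[2]-.0058+.019
    print(s[i],ce[i],(onz(w,[ce[i]],z)[0]-p)@Rt,(onz(w,[ce[i]],z-.007)[0]-p)@Rt)
```

```text
[[ 0.45767238  0.13790005  0.012     ]
 [ 0.47824231 -0.00476981  0.012     ]] [[0.5378681  0.14583146 0.028     ]
 [0.55207717 0.00816131 0.028     ]] [[0.50085486 0.10642026 0.027     ]
 [0.50965016 0.0409631  0.027     ]] [[0.6427774  0.13715903 0.082     ]
 [0.65951496 0.04934364 0.082     ]]
[ 0.54574888 -0.25089281  0.2077705 ] [-3.14074568 -0.00944762 -0.5790583 ]
[ 303   97   51   55 1474] [329.2578019  122.95115332] [ 0.06662754  0.04019401 -0.01260515] [ 0.06657077  0.04193699 -0.00560684]
[242 166  26  21 538] [254.41263941 175.99442379] [ 3.76125749e-02 -8.18387416e-05 -1.28451646e-02] [ 3.62955251e-02 -8.82609170e-05 -5.85728763e-03]
[174 190  13  16  92] [180.5326087  197.34782609] [ 0.02532261 -0.04213585 -0.01292566] [ 0.02347174 -0.04396891 -0.00594128]
[183 219  13   9  82] [188.76829268 222.85365854] [ 0.01002517 -0.0382494  -0.01307348] [ 0.00750984 -0.03991365 -0.00609552]
[243 223  25  32 613] [255.12071778 238.43230016] [ 0.00042355  0.00032271 -0.01319687] [-0.00250882  0.00033386 -0.00622426]
```

>>> {"method": "jog_arm", "body": {
  "motion": [
    [-0.03,-0.0277,0,0,0,0,-1],
    [-0.03,-0.0277,0,0,0,0,-1],
    [-0.03,-0.0277,0,0,0,0,-1],
    [-0.03,-0.0277,0,0,0,0,-1],
    [-0.03,-0.0277,0,0,0,0,-1]
  ]
}}

```text
time_s: 4.2
ee_pos: [0.4938, -0.0507, 0.1996]
eef_rot: [-3.141, -0.0, -0.579]
force: [0.4, 0.1, -0.6]
grip_width: 0.0398
grip_force: 15.0
```

>>> {"method": "jog_arm", "body": {
  "motion": [
    [-0.03,-0.0277,0,0,0,0,-1],
    [-0.03,-0.0277,0,0,0,0,-1],
    [-0.03,-0.0277,0,0,0,0,-1],
    [0,0,0,0,0,-0.144,-1],
    [0,0,0,0,0,-0.144,-1]
  ]
}}

```text
time_s: 4.7
ee_pos: [0.4643, 0.0678, 0.1997]
eef_rot: [-3.141, -0.001, -0.283]
force: [-0.3, 0.2, -0.9]
grip_width: 0.0398
grip_force: 15.0
```

>>> {"method": "jog_arm", "body": {
  "motion": [
    [0,0,0,0,0,-0.144,-1],
    [0,0,0,0,0,-0.144,-1],
    [0,0,0,0,0,-0.144,-1],
    [0,0,0,0,0,0,-1],
    [0,0,0,0,0,0,-1]
  ]
}}

```text
time_s: 5.2
ee_pos: [0.4646, 0.0667, 0.1995]
eef_rot: [-3.142, -0.0, 0.136]
force: [0.5, -0.3, -0.9]
grip_width: 0.0399
grip_force: 15.0
```

Run:
```python
from h import *
import pickle
w,im=snap("wrist","pics/w3.png"); pickle.dump(w,open("w3.pkl","wb")); o=ctrl.get_obs()
print(o["ee_pos"],o["eef_rot"],o["grip_width"])
cv2.imwrite("pics/w3c.png",cv2.resize(im[0:290,120:400],None,fx=2,fy=2,interpolation=cv2.INTER_CUBIC))
```

```text
[0.46463027 0.06668608 0.19949348] [-3.14158644e+00 -1.39018075e-04  1.36691384e-01] 0.04004476711146215
```

View pics/w3c.png

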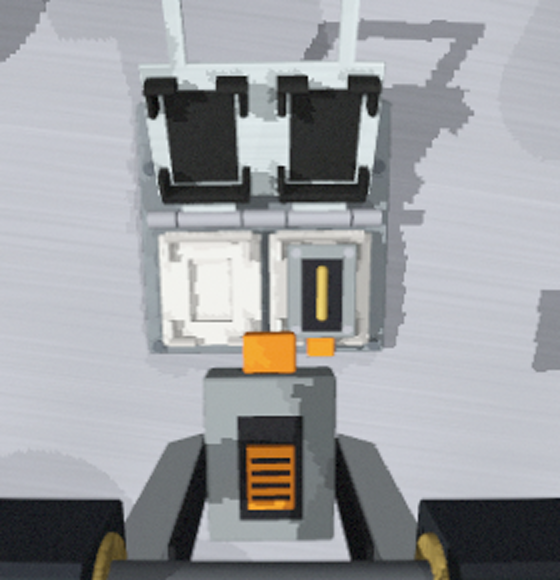

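The view over the jig shows the hinge line at crop row ~218, the base front corners at crop (150,352) and (383,352), and the left pocket at ~(203,138). The held latch is centred between the fingers with its bolt pointing forward. Next I'll compute the jig pose from these points.

Run:
```python
from h import *
import pickle
w=pickle.load(open("w3.pkl","rb")); im=cv2.imread("pics/w3.png")
q=lambda *L:[(120+x/2-.25,y/2-.25) for x,y in L]
B=onz(w,q((150,352),(383,352)),.012); H=onz(w,q((147,218),(383,217)),.030)
N=onz(w,q((160,233),(262,233),(160,346),(262,346)),.027); N2=onz(w,q((270,231),(372,231),(270,347),(372,347)),.027)
print(B,H,N.mean(0),N2.mean(0),sep="\n")
for P in (B,H): 
  d=P[0]-P[1]; print("yaw",np.arctan2(-d[0],d[1]),np.linalg.norm(d))
d=N.mean(0)-N2.mean(0);print("yaw",np.arctan2(-d[0],d[1]),np.linalg.norm(d))
# spring of the waiting latch (brass), and orange bolt
hsv=cv2.cvtColor(im,cv2.COLOR_BGR2HSV)
# black pocket region components
g=hsv[:,:,2]; m=((g<60)*255).astype(np.uint8); m[:35]=0; m[105:]=0
n,l,s,ce=cv2.connectedComponentsWithStats(m)
for i in range(1,n):
  if s[i,4]>100: print(s[i],ce[i])
def frame(o,yaw,th):
  Rj=R.from_euler("z",yaw).as_matrix(); Rl=Rj@R.from_euler("y",th).as_matrix()
  return Rj,Rl,np.array([o[0],o[1],.028])
for o,yaw in [((.547,.077),.14)]:
  Rj,Rl,h=frame(o,yaw,2.53)
  for nm,P in dict(pl=(-.04175,.033,.0135),pr=(-.04175,-.033,.0135),e1=(-.08,.062,0),e2=(-.08,-.062,0),hl=(0,.06,0),hr=(0,-.06,0)).items():
    u=proj(w,[h+Rl@np.array(P)])[0]; print(nm,(u-[120,0])*2)
  print((proj(w,[h+Rj@np.array((-.082,.075,-.016)),h+Rj@np.array((-.082,-.075,-.016))])-[120,0])*2)
```

```text
[[ 0.4559982   0.14283142  0.012     ]
 [ 0.47612585 -0.00360388  0.012     ]]
[[0.53746663 0.14846868 0.03      ]
 [0.55642422 0.01427134 0.03      ]]
[0.50090454 0.10751849 0.027     ]
[0.51005354 0.04279431 0.027     ]
yaw 0.1365949044476317 0.14781211119713875
yaw 0.14033794396830213 0.13552976246349446
yaw 0.1404233410250228 0.06536760330055393
[ 192   38   52   53 1829] [219.80207764  62.98633133]
[ 259   38   51   52 1829] [282.24712958  62.57189721]
[259  83  45  18 459] [281.38997821  94.78431373]
[199  84  46  18 435] [221.63908046  95.32643678]
pl [210.91501474 137.48509353]
pr [332.79445965 137.06059684]
e1 [143.03450046  75.07980999]
e2 [400.80056966  74.17789639]
hl [168.09088263 218.37657299]
hr [375.90474328 217.6670411 ]
[[154.10706584 353.14616595]
 [390.42289834 352.37292357]]
```

```bash
cat >> h.py <<'E'
O=np.array([.547,.081,.028]); YAW=.14
Rj=R.from_euler("z",YAW)
def leafpt(P,th): return O+(Rj*R.from_euler("y",th)).apply(P)
def delta(p,Rt,quiet=0):
    o=ctrl.get_obs(); c=R.from_euler("xyz",o["eef_rot"])
    return c.inv().apply(np.array(p)-o["ee_pos"]), (c.inv()*Rt).as_rotvec()
DOWN=R.from_euler("xyz",[np.pi,0,YAW])
E
python3 - <<'E'
from h import *
T=DOWN*R.from_euler("y",.6116)
print(T.as_matrix().round(3))
p=leafpt([-.04135,.033,.0077-.06],2.53); print(p)
print(*delta(p,T)); print("in final frame",T.inv().apply(p-ctrl.get_obs()["ee_pos"]))
E
```

```text
[[ 0.811  0.14   0.569]
 [ 0.114 -0.99   0.08 ]
 [ 0.574  0.    -0.819]]
[0.54618312 0.11421095 0.09456184]
[ 0.08725359 -0.03596802  0.104944  ] [ 0.00100597  0.61146041 -0.00320664]
in final frame [ 0.01129669 -0.03567974  0.13608626]
```

>>> {"method": "jog_arm", "body": {
  "motion": [
    [0,0,0,0,0.122,0,-1],
    [0,0,0,0,0.122,0,-1],
    [0,0,0,0,0.122,0,-1],
    [0,0,0,0,0.122,0,-1],
    [0,0,0,0,0.123,-0.003,-1]
  ]
}}

```text
time_s: 5.75
ee_pos: [0.4646, 0.0666, 0.2001]
eef_rot: [3.141, -0.617, 0.14]
force: [0.4, 0.3, -0.9]
grip_width: 0.0397
grip_force: 15.0
```

>>> {"method": "jog_arm", "body": {
  "motion": [
    [0.004,-0.012,0.03,0,0,0,-1],
    [0.004,-0.012,0.04,0,0,0,-1],
    [0.0033,-0.0117,0.03,0,0,0,-1],
    [0,0,0.02,0,0,0,-1],
    [0,0,0,0,0,0,-1]
  ]
}}

```text
time_s: 6.25
ee_pos: [0.5365, 0.1133, 0.1052]
eef_rot: [3.142, -0.607, 0.142]
force: [-1.4, -0.7, -1.7]
grip_width: 0.0396
grip_force: 15.0
```

>>> {"method": "jog_arm", "body": {
  "motion": [
    [0,0,0,0,0,0,-1],
    [0,0,0,0,0,0,-1]
  ]
}}

```text
time_s: 6.45
ee_pos: [0.5368, 0.1128, 0.1088]
eef_rot: [3.14, -0.612, 0.143]
force: [-0.3, 0.5, -0.6]
grip_width: 0.0399
grip_force: 15.0
```

Run:
```python
from h import *
T=DOWN*R.from_euler("y",.6116)
w,im=snap("wrist","pics/w4.png")
p=leafpt([-.04135,.033,.0077],2.53); print(*delta(p,T), ctrl.get_obs()["force"])
cv2.imwrite("pics/w4c.png",cv2.resize(im[0:300,100:420],None,fx=1.9,fy=1.9,interpolation=cv2.INTER_CUBIC))
```

```text
[-6.41904981e-04 -3.49031879e-06  7.71192136e-02] [-0.00047352 -0.00118034  0.00266749] [-0.17956814 -0.38582674 -1.13124096]
```

View pics/w4c.png

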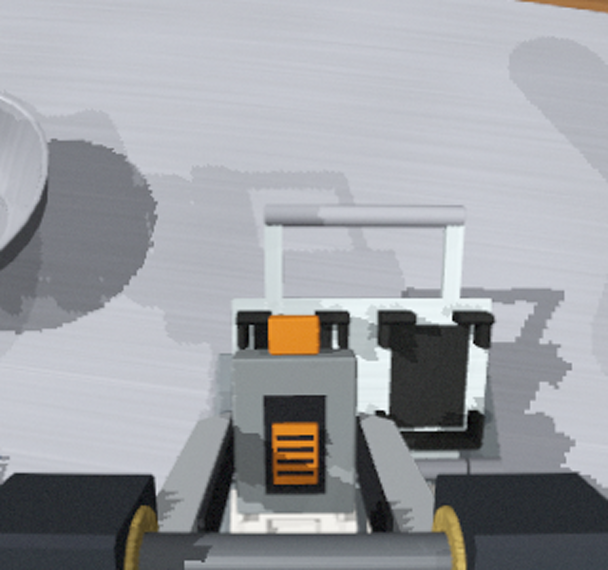

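The view is normal to the leaf. Left pocket posts are at crop 237–350 (row ~312) and right pocket posts at 379–492, with the bar at (265–465, 215). The held latch's bolt is centred at 294. I'll verify the leaf-frame coordinates.

Run:
```python
from h import *
w=cam("wrist")
L=Rj*R.from_euler("y",2.53)
def cast(pts,z):
    o,d=ray(w,[(100+x/1.9-.25,y/1.9-.25) for x,y in pts]); o=L.inv().apply(o-O); d=L.inv().apply(d)
    return ((o+d*((z-o[2])/d[:,2])[:,None])*1000).round(1)
print("posts z-0.5",cast([(237,312),(350,312),(379,312),(492,312)],-.0005))
print("posts z3",cast([(237,312),(350,312),(379,312),(492,312)],.003))
print("handle",cast([(265,215),(465,215)],.0165))
print("plate corners",cast([(233,299),(491,299)],.0135),cast([(233,299),(491,299)],.0165))
print("rubber hinge end outer",cast([(382,448),(482,447)],-.0005))
print("floor r",cast([(390,326),(466,326),(390,428),(466,428)],.0135))
```

```text
posts z-0.5 [[-74.9  59.1  -0.5]
 [-75.    8.6  -0.5]
 [-75.1  -4.4  -0.5]
 [-75.4 -55.5  -0.5]]
posts z3 [[-74.4  59.5   3. ]
 [-74.5   8.2   3. ]
 [-74.6  -4.9   3. ]
 [-74.9 -56.7   3. ]]
handle [[-117.5   47.1   16.5]
 [-118.1  -45.3   16.5]]
plate corners [[-79.1  62.3  13.5]
 [-79.6 -59.5  13.5]] [[-78.7  62.6  16.5]
 [-79.3 -60.5  16.5]]
rubber hinge end outer [[-10.2  -8.3  -0.5]
 [-10.6 -56.3  -0.5]]
floor r [[-66.5 -12.   13.5]
 [-66.6 -48.4  13.5]
 [-15.2 -14.2  13.5]
 [-15.2 -52.4  13.5]]
```

>>> {"method": "jog_arm", "body": {
  "motion": [
    [-0.001,-0.001,0.03,0,0,-0.003,-1],
    [0,0,0.02,0,0,0,-1],
    [0,0,0.01,0,0,0,-1],
    [0,0,0,0,0,0,-1],
    [0,0,0,0,0,0,-1]
  ]
}}

```text
time_s: 7.0
ee_pos: [0.5699, 0.1187, 0.0587]
eef_rot: [3.138, -0.612, 0.148]
force: [0.0, -0.3, -0.1]
grip_width: 0.04
grip_force: 15.0
```

>>> {"method": "jog_arm", "body": {
  "motion": [
    [0,0,0.003,0,0,0,-1],
    [0,0,0.003,0,0,0,-1],
    [0,0,0,0,0,0,-1]
  ]
}}

```text
time_s: 7.3
ee_pos: [0.5735, 0.1193, 0.0532]
eef_rot: [3.138, -0.612, 0.148]
force: [-2.1, 0.5, 1.4]
grip_width: 0.0394
grip_force: 15.0
```

Run:
```python
from h import *
T=DOWN*R.from_euler("y",.6116)
p=leafpt([-.04135,.033,.0077],2.53); print(*delta(p,T), ctrl.get_obs()["force"])
```

```text
[0.000949   0.00126442 0.0101942 ] [-7.06318809e-04  2.12024491e-07  6.78340477e-03] [-2.11010432  0.47747919  1.42845699]
```

>>> {"method": "jog_arm", "body": {
  "motion": [
    [0,0,0.002,0,0,0,-1],
    [0,0,0.002,0,0,0,-1],
    [0,0,0,0,0,0,-1]
  ]
}}

```text
time_s: 7.6
ee_pos: [0.5757, 0.1196, 0.0495]
eef_rot: [3.138, -0.611, 0.148]
force: [-1.9, 1.0, 1.0]
grip_width: 0.0399
grip_force: 15.0
```

>>> {"method": "jog_arm", "body": {
  "motion": [
    [0,0,0.002,0,0,0,-1],
    [0,0,0.001,0,0,0,-1],
    [0,0,0,0,0,0,-1]
  ]
}}

```text
time_s: 7.9
ee_pos: [0.5773, 0.1198, 0.0475]
eef_rot: [3.138, -0.611, 0.148]
force: [-11.5, -0.9, 11.8]
grip_width: 0.04
grip_force: 15.0
```

Run:
```python
from h import *
w,im=snap("wrist","pics/w5.png"); o=ctrl.get_obs()
cv2.imwrite("pics/w5c.png",cv2.resize(im[120:310,140:380],None,fx=3,fy=3,interpolation=cv2.INTER_CUBIC))
org=cv2.inRange(cv2.cvtColor(im,cv2.COLOR_BGR2HSV),(8,150,100),(25,255,255))
n,l,s,ce=cv2.connectedComponentsWithStats(org)
p=np.array(o["ee_pos"]); Rt=R.from_euler("xyz",o["eef_rot"]).as_matrix()
for i in range(1,n):
  if s[i,4]>80: 
    oo,d=ray(w,[ce[i]]); oo=(oo-p)@Rt; d=d@Rt
    print(s[i],[(oo+d[0]*((z-oo[2])/d[0,2])).round(4) for z in (-.0132,-.0062)])
```

```text
[241 171  28  23 625] [array([ 0.0341, -0.0003, -0.0132]), array([ 0.0327, -0.0003, -0.0062])]
[243 229  25  29 508] [array([-0.0029, -0.    , -0.0132]), array([-0.0058, -0.    , -0.0062])]
```

View pics/w5c.png

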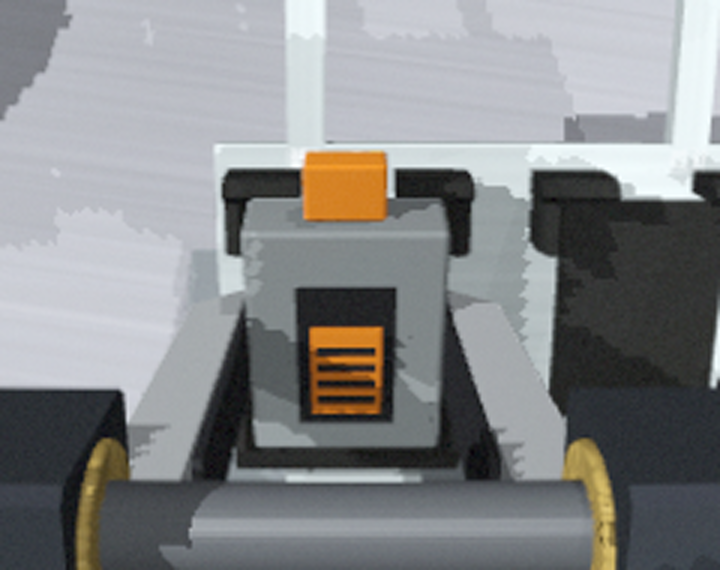

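The outer (bolt) end of the latch looks raised: the face is 204 px wide at the top and 188 at the bottom, so the latch has pitched about 0.2 rad in the grip because its outer end caught on the outer posts. I'll measure the hinge-end gap in the same picture.

Run:
```python
from h import *
w=cam("wrist"); o=ctrl.get_obs(); print(o["ee_pos"],o["force"])
L=Rj*R.from_euler("y",2.53)
def cast(pts,z):
    oo,d=ray(w,[(140+x/3-.33,120+y/3-.33) for x,y in pts]); oo=L.inv().apply(oo-O); d=L.inv().apply(d)
    return ((oo+d*((z-oo[2])/d[:,2])[:,None])*1000).round(1)
print("TCP leaf",L.inv().apply(np.array(o["ee_pos"])-O)*1000)
print("hinge rubber outer",cast([(238,468),(457,467)],-.0005))
print("posts outer",cast([(222,172),(473,171)],-.0005))
print("slot",cast([(302,190),(395,190)],-.0005),"bolt",cast([(303,185),(387,185)],-.010))
print("face hinge edge",cast([(250,447),(438,447)],-.0062))
print("face outer edge",cast([(243,237),(447,235)],-.016),"outer lower edge of housing top",cast([(247,200),(445,200)],-.012))
```

```text
[0.57731209 0.11983223 0.04748959] [-11.59304862  -0.60088962  11.14881142]
TCP leaf [-40.20165404  34.22244872   4.38858205]
hinge rubber outer [[ -9.5  57.9  -0.5]
 [-10.1   9.8  -0.5]]
posts outer [[-75.5  59.5  -0.5]
 [-76.1   9.1  -0.5]]
slot [[-71.9  43.4  -0.5]
 [-72.   24.7  -0.5]] bolt [[-74.9  42.7 -10. ]
 [-75.   26.8 -10. ]]
face hinge edge [[-17.7  54.4  -6.2]
 [-18.   14.8  -6.2]]
face outer edge [[-66.2  53.7 -16. ]
 [-66.8  15.7 -16. ]] outer lower edge of housing top [[-72.3  53.2 -12. ]
 [-72.6  15.9 -12. ]]
```

>>> {"method": "jog_arm", "body": {
  "motion": [
    [0,0,-0.01,0,0,0,-1],
    [0,0,-0.02,0,0,0,-1],
    [0,0,-0.02,0,0,0,-1],
    [0,0,0,0,0,0,-1],
    [0,0,0,0,0,0,-1]
  ]
}}

```text
time_s: 8.45
ee_pos: [0.5494, 0.1157, 0.0884]
eef_rot: [3.138, -0.612, 0.148]
force: [0.2, 0.8, -1.0]
grip_width: 0.0399
grip_force: 15.0
```

```bash
cat > blob.py <<'E'
from h import *
def blobs(im):
    org=cv2.inRange(cv2.cvtColor(im,cv2.COLOR_BGR2HSV),(8,150,100),(25,255,255))
    n,l,s,ce=cv2.connectedComponentsWithStats(org)
    return [(s[i].tolist(),ce[i].round(1).tolist()) for i in range(1,n) if s[i,4]>200 and 225<ce[i][0]<285]
E
python3 - <<'E'
from blob import *
w,im=snap("wrist","pics/w6.png"); o=ctrl.get_obs(); L=Rj*R.from_euler("y",2.53)
print("TCP leaf",L.inv().apply(np.array(o["ee_pos"])-O)*1000,o["force"])
for f in "23456": print(f,blobs(cv2.imread(f"pics/w{f}.png")))
a=[cv2.resize(cv2.imread(f"pics/w{f}.png")[120:290,185:325],None,fx=2.8,fy=2.8,interpolation=cv2.INTER_CUBIC) for f in "46"]
cv2.imwrite("pics/cmp.png",np.hstack(a))
E
```

```text
TCP leaf [-40.15295149  34.12360757 -44.92070892] [-0.25394885 -0.4420262  -1.27678399]
2 [([242, 166, 26, 21, 538], [254.4, 176.0]), ([243, 223, 25, 32, 613], [255.1, 238.4])]
3 [([241, 166, 27, 21, 541], [254.4, 176.0]), ([243, 223, 24, 32, 563], [254.7, 238.5])]
4 [([241, 166, 28, 21, 562], [254.1, 175.9]), ([243, 222, 25, 33, 609], [255.2, 237.7])]
5 [([241, 171, 28, 23, 625], [254.7, 181.9]), ([243, 229, 25, 29, 508], [255.2, 241.8])]
6 [([240, 170, 30, 24, 655], [254.8, 181.6]), ([243, 229, 25, 29, 513], [255.1, 242.0])]
```

View pics/cmp.png

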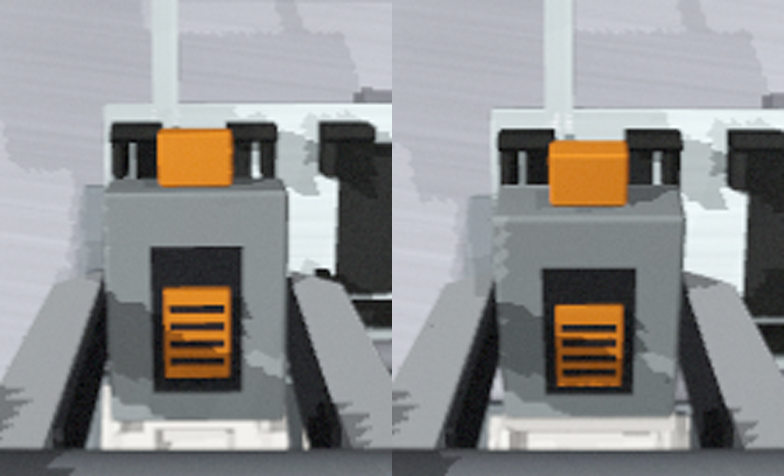

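The comparison (w4 left, w6 right) shows the outer end now pitched up: the face outer edge moved from crop row 190 to 217 while the hinge edge stayed at 418. I'll solve for the latch's pose in the hand.

Run:
```python
from h import *
from scipy.optimize import least_squares
w=cam("wrist"); o=ctrl.get_obs(); p=np.array(o["ee_pos"]); Rt=R.from_euler("xyz",o["eef_rot"]).as_matrix()
M=np.array([(27,16),(-27,16),(0,18.5),(33,12)])/1000
def rows(v):
    a,dx,dz=v; c,s=np.cos(a),np.sin(a)
    x=M[:,0]*c-M[:,1]*s+dx; h=M[:,0]*s+M[:,1]*c   # a>0: bolt end up, face moves -x
    P=np.c_[x,0*x,dz-h]; return proj(w,p+P@Rt.T)[:,1]
base=np.array([187.9,269.3,237.7,175.9]); now=np.array([197.5,269.3,242.0,181.6])
for r in (base,now):
    f=least_squares(lambda v:rows(v)-r,[0,0,.0058],x_scale=[.1,.01,.01]); print(f.x,f.fun.round(1))
```

```text
[ 0.30232678  0.0148316  -0.01701158] [ 1.8  0.5 -1.2 -1.1]
[ 0.47010379  0.01833088 -0.02670308] [ 0.2  0.1 -0.2 -0.1]
```

The slide sits about 3 mm toward -x within its window, so the true latch centre is ~3.3 mm ahead of the TCP (the bolt at 36.3 mm agrees). That explains the caught outer end. I'll refit with this offset.

Run:
```python
from h import *
from scipy.optimize import least_squares
w=cam("wrist"); o=ctrl.get_obs(); p=np.array(o["ee_pos"]); Rt=R.from_euler("xyz",o["eef_rot"]).as_matrix()
M=np.array([(27,16),(-27,16),(-3,18.5),(33,12)])/1000
def rows(v):
    a,dx,dz=v; c,s=np.cos(a),np.sin(a)
    x=M[:,0]*c-M[:,1]*s+dx; h=M[:,0]*s+M[:,1]*c
    return proj(w,p+np.c_[x,0*x,dz-h]@Rt.T)[:,1]
base=np.array([187.9,269.3,237.7,175.9]); now=np.array([197.5,269.3,242.0,181.6])
b=rows([0,.0033,.0058]); print("pred base",b,base)
off=base-b
for r in (now,now-off):
  for fixz in (None,.0058,.003,0.):
    if fixz is None: f=least_squares(lambda v:rows(v)-r,[0,0,.0058],x_scale=[.1,.01,.01])
    else: f=least_squares(lambda v:rows([v[0],v[1],fixz])-r,[0,0],x_scale=[.1,.01])
    print(fixz,f.x.round(4),f.fun.round(1))
```

```text
pred base [187.29708263 270.40530032 236.6247801  176.01975412] [187.9 269.3 237.7 175.9]
None [ 0.3393  0.0103 -0.008 ] [-1.2 -0.5  0.9  0.7]
0.0058 [0.2177 0.0035] [-1.6  0.  -0.4  1.9]
0.003 [0.2437 0.0049] [-1.5 -0.1 -0.1  1.7]
0.0 [0.2708 0.0064] [-1.4 -0.2  0.1  1.4]
None [0.2326 0.0053 0.0016] [-1.4 -0.5  1.   0.9]
0.0058 [0.1912 0.0032] [-1.6 -0.4  0.6  1.3]
0.003 [0.2192 0.0046] [-1.5 -0.5  0.9  1. ]
0.0 [0.2482 0.0061] [-1.4 -0.6  1.2  0.8]
```

Run:
```python
from h import *
L=Rj*R.from_euler("y",2.53); o=ctrl.get_obs(); c=R.from_euler("xyz",o["eef_rot"])
T=c*R.from_euler("y",-.22); off=np.array([.0045,0,.003])
p=O+L.apply([-.042,.0341,-.018])-T.apply(off)
print("after turn, tool-frame shift",T.inv().apply(p-o["ee_pos"]),"leaf normal in tool",T.inv().apply(L.apply([0,0,1])))
```

```text
after turn, tool-frame shift [3.19081795e-03 5.21861435e-05 2.28647503e-02] leaf normal in tool [2.18742115e-01 6.15153136e-04 9.75782511e-01]
```

>>> {"method": "jog_arm", "body": {
  "motion": [
    [0,0,0,0,-0.11,0,-1],
    [0,0,0,0,-0.11,0,-1],
    [0.0032,0,0.0229,0,0,0,-1],
    [0,0,0,0,0,0,-1],
    [0,0,0,0,0,0,-1]
  ],
  "squeeze": 30
}}

```text
time_s: 9.0
ee_pos: [0.5599, 0.1173, 0.067]
eef_rot: [3.138, -0.389, 0.147]
force: [-0.3, 0.5, -0.4]
grip_width: 0.0394
grip_force: 30.0
```

Run:
```python
from blob import *
w,im=snap("wrist","pics/w7.png"); o=ctrl.get_obs(); c=R.from_euler("xyz",o["eef_rot"]); L=Rj*R.from_euler("y",2.53)
print(o["eef_rot"],"latch leaf",L.inv().apply(o["ee_pos"]+c.apply([.0045,0,.003])-O)*1000,o["force"],blobs(im))
cv2.imwrite("pics/w7c.png",cv2.resize(im[110:300,150:390],None,fx=3,fy=3,interpolation=cv2.INTER_CUBIC))
```

```text
[ 3.13807756 -0.38991192  0.14711953] latch leaf [-41.2078005   34.19409617 -18.28686391] [-0.05490131 -0.57578728 -0.72088392] [([240, 170, 30, 24, 671], [254.7, 181.3]), ([243, 228, 25, 30, 521], [254.9, 242.1])]
```

View pics/w7c.png

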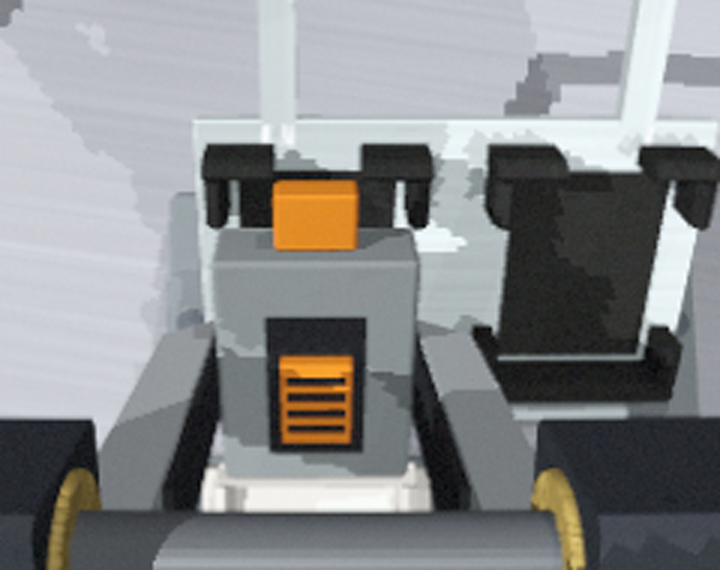

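The latch now looks square to the leaf. The bolt (273–358) is centred on the pocket's bolt slot (272–361). I'll insert along the leaf normal.

>>> {"method": "jog_arm", "body": {
  "motion": [
    [0.0027,0,0.0098,0,0,0,-1],
    [0.0018,0,0.0078,0,0,0,-1],
    [0,0,0,0,0,0,-1]
  ]
}}

```text
time_s: 9.35
ee_pos: [0.5713, 0.1189, 0.0527]
eef_rot: [3.138, -0.39, 0.147]
force: [0.3, -0.2, -0.2]
grip_width: 0.0396
grip_force: 30.0
```

>>> {"method": "jog_arm", "body": {
  "motion": [
    [0.0007,0,0.0029,0,0,0,-1],
    [0.0004,0,0.002,0,0,0,-1],
    [0,0,0,0,0,0,-1]
  ]
}}

```text
time_s: 9.65
ee_pos: [0.5739, 0.1193, 0.0492]
eef_rot: [3.138, -0.39, 0.147]
force: [-1.1, -0.2, -1.7]
grip_width: 0.0398
grip_force: 30.0
```

>>> {"method": "jog_arm", "body": {
  "motion": [
    [0.0004,0,0.002,0,0,0,-1],
    [0,0,0,0,0,0,-1]
  ]
}}

```text
time_s: 9.85
ee_pos: [0.575, 0.1195, 0.0475]
eef_rot: [3.138, -0.39, 0.147]
force: [-3.2, 0.0, -1.3]
grip_width: 0.0396
grip_force: 30.0
```

```bash
cat > st.py <<'E'
from blob import *
im=snap("wrist","pics/tmp.png")[1]; o=ctrl.get_obs(); c=R.from_euler("xyz",o["eef_rot"]); L=Rj*R.from_euler("y",2.53)
print(o["eef_rot"],"latch leaf",L.inv().apply(o["ee_pos"]+c.apply([.0045,0,.003])-O)*1000,"F in leaf",L.inv().apply(o["force"]).round(1),blobs(im))
E
python3 st.py
```

```text
[ 3.13810421 -0.39015108  0.14708959] latch leaf [-42.06966945  34.22286777   6.92515443] F in leaf [2.8 0.3 0.8] [([241, 171, 29, 23, 631], [254.8, 182.1]), ([243, 229, 25, 29, 525], [254.9, 242.3])]
```

>>> {"method": "jog_arm", "body": {
  "motion": [
    [-0.0002,0,0.002,0,0,0,-1],
    [0.0002,0,0.002,0,0,0,-1],
    [0,0,0,0,0,0,-1]
  ]
}}

```text
time_s: 10.2
ee_pos: [0.5772, 0.1198, 0.0442]
eef_rot: [3.138, -0.392, 0.147]
force: [-0.4, 0.5, -1.5]
grip_width: 0.0399
grip_force: 30.0
```

>>> {"method": "jog_arm", "body": {
  "motion": [
    [0.0002,0,0.002,0,0,0,-1],
    [0,0,0,0,0,0,-1]
  ]
}}

```text
time_s: 10.4
ee_pos: [0.5781, 0.1199, 0.0426]
eef_rot: [3.138, -0.392, 0.147]
force: [-1.2, -0.4, 0.4]
grip_width: 0.0395
grip_force: 30.0
```

```bash
python3 st.py
```

```text
[ 3.1380189  -0.39172206  0.1471854 ] latch leaf [-41.74805127  34.19281338  12.7221588 ] F in leaf [0.5 0.3 0.6] [([241, 171, 28, 23, 624], [254.8, 182.0]), ([243, 229, 25, 29, 524], [254.9, 242.3])]
```

Good progress: z is now 12.7 with no force. I'll keep going until it touches the floor.

>>> {"method": "jog_arm", "body": {
  "motion": [
    [0.0004,0,0.0015,0,0,0,-1],
    [0,0,0,0,0,0,-1]
  ]
}}

```text
time_s: 10.65
ee_pos: [0.5791, 0.12, 0.0419]
eef_rot: [3.138, -0.392, 0.147]
force: [-3.4, -1.1, 7.0]
grip_width: 0.0395
grip_force: 30.0
```

>>> {"method": "jog_arm", "body": {
  "motion": [
    [0.0004,0,0.0015,0,0,0,-1],
    [0,0,0,0,0,0,-1]
  ]
}}

```text
time_s: 10.85
ee_pos: [0.5798, 0.1201, 0.0413]
eef_rot: [3.138, -0.392, 0.147]
force: [-16.4, -4.0, 21.2]
grip_width: 0.0398
grip_force: 30.0
```

```bash
python3 st.py
```

```text
[ 3.13782663 -0.39204495  0.14740926] latch leaf [-42.44842643  34.15372948  14.73784686] F in leaf [  1.1  -0.6 -28. ] [([241, 171, 28, 23, 623], [254.8, 182.1]), ([243, 229, 25, 31, 562], [255.0, 243.7])]
```

>>> {"method": "jog_arm", "body": {
  "motion": [
    [0,0,-0.001,0,0,0,-1],
    [0,0,0,0,0,0,0.02],
    [0,0,0,0,0,0,0.02],
    [0,0,-0.003,0,0,0,0.02],
    [-0.0009,0,-0.004,0,0,0,0.02]
  ]
}}

```text
time_s: 11.4
ee_pos: [0.5757, 0.1196, 0.047]
eef_rot: [3.138, -0.391, 0.147]
force: [0.1, 0.4, 0.3]
grip_width: 0.0483
grip_force: 0.0
```

>>> {"method": "jog_arm", "body": {
  "motion": [
    [-0.002,0,-0.01,0,0,0,0.02],
    [-0.005,0,-0.02,0,0,0,0.02],
    [-0.008,0,-0.04,0,0.11,0,0.02],
    [0,0,-0.02,0,0.11,0,0.02],
    [0,0,0,0,0,0,0.02]
  ]
}}

```text
time_s: 11.9
ee_pos: [0.5242, 0.1124, 0.1251]
eef_rot: [3.138, -0.615, 0.148]
force: [0.1, -0.5, -0.3]
grip_width: 0.0477
grip_force: 0.0
```

```bash
python3 st.py
python3 - <<'E'
from h import *
import cv2
w,im=snap("wrist","pics/w8.png"); cv2.imwrite("pics/w8c.png",cv2.resize(im[80:300,130:400],None,fx=2.7,fy=2.7,interpolation=cv2.INTER_CUBIC))
L=Rj*R.from_euler("y",2.53)
hsv=cv2.cvtColor(im,cv2.COLOR_BGR2HSV); org=cv2.inRange(hsv,(8,150,100),(25,255,255))
n,l,s,ce=cv2.connectedComponentsWithStats(org); oo,d=ray(w,ce); oo=L.inv().apply(oo-O); d=L.inv().apply(d)
for i in range(1,n):
  if s[i,4]>40: print(s[i],[((oo+d[i]*((z-oo[2])/d[i,2]))*1000).round(1) for z in (-.0045,.002)])
E
```

```text
[ 3.13758455 -0.61255275  0.14823889] latch leaf [-46.08340962  34.24207151 -86.0329672 ] F in leaf [-0.5  0.5  0.5] [([247, 155, 17, 13, 209], [255.4, 161.1]), ([248, 191, 16, 22, 296], [255.5, 201.3])]
[466   2  15  18  70] [array([-207. , -150.4,   -4.5]), array([-209.4, -155. ,    2. ])]
[489   3  23  16  95] [array([-208.6, -177.3,   -4.5]), array([-211. , -182.5,    2. ])]
[247 156  17  13 209] [array([-74.1,  34.3,  -4.5]), array([-73.2,  34.3,   2. ])]
[248 192  16  22 299] [array([-36.3,  33.9,  -4.5]), array([-34.5,  33.9,   2. ])]
```

View pics/w8c.png

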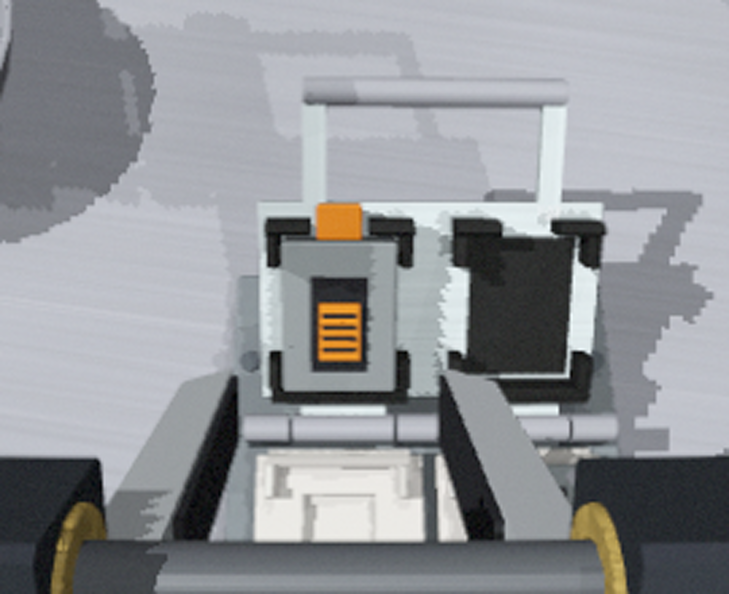

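The latch is in the left pocket, with its bolt in the slot at crop (338,220) and its housing inside the rubber posts. I'll shut the fingers and press lightly on the face near the bolt end, then near the hinge end, to make sure it is home.

>>> {"method": "jog_arm", "body": {
  "motion": [
    [0.0195,0,0.0,0,0,0,-1],
    [0,0,0,0,0,0,-1],
    [0,0,0.03,0,0,0,-1],
    [0,0,0.03,0,0,0,-1],
    [0,0,0.018,0,0,0,-1]
  ]
}}

```text
time_s: 12.5
ee_pos: [0.5863, 0.1211, 0.0681]
eef_rot: [3.138, -0.608, 0.148]
force: [-0.4, -0.4, 0.8]
grip_width: 0.0114
grip_force: 0.0
```

>>> {"method": "jog_arm", "body": {
  "motion": [
    [0,0,0.003,0,0,0,-1],
    [0,0,0.003,0,0,0,-1],
    [0,0,0,0,0,0,-1]
  ]
}}

```text
time_s: 12.8
ee_pos: [0.5895, 0.1217, 0.0661]
eef_rot: [3.138, -0.611, 0.148]
force: [-1.3, 0.3, 0.5]
grip_width: 0.0007
grip_force: 0.0
```

```bash
cat > lf.py <<'E'
from h import *
o=ctrl.get_obs(); L=Rj*R.from_euler("y",2.53)
print("TCP leaf",(L.inv().apply(o["ee_pos"]-O)*1000).round(1),"F leaf",L.inv().apply(o["force"]).round(1),o["time_s"])
E
python3 lf.py
```

```text
TCP leaf [-61.   34.3  -3.8] F leaf [ 0.7  0.5 -1.2] 12.8
```

>>> {"method": "jog_arm", "body": {
  "motion": [
    [0,0,0.001,0,0,0,-1],
    [0,0,0.001,0,0,0,-1],
    [0,0,0,0,0,0,-1]
  ]
}}

```text
time_s: 13.1
ee_pos: [0.5909, 0.1219, 0.0651]
eef_rot: [3.138, -0.612, 0.148]
force: [-5.4, -0.5, 5.6]
grip_width: 0.0002
grip_force: 4.2
```

```bash
python3 lf.py
```

```text
TCP leaf [-61.5  34.3  -2.2] F leaf [ 1.2  0.2 -7.7] 13.1
```

>>> {"method": "jog_arm", "body": {
  "motion": [
    [0,0,0.001,0,0,0,-1],
    [0,0,0,0,0,0,-1],
    [0,0,-0.01,0,0,0,-1],
    [-0.041,0,0,0,0,0,-1],
    [0,0,0,0,0,0,-1]
  ]
}}

```text
time_s: 13.6
ee_pos: [0.5483, 0.1156, 0.0455]
eef_rot: [3.138, -0.606, 0.148]
force: [0.5, -0.3, 0.3]
grip_width: 0.0006
grip_force: 0.0
```

>>> {"method": "jog_arm", "body": {
  "motion": [
    [0,0,0.006,0,0,0,-1],
    [0,0,0.003,0,0,0,-1],
    [0,0,0,0,0,0,-1]
  ]
}}

```text
time_s: 13.9
ee_pos: [0.5575, 0.117, 0.0419]
eef_rot: [3.138, -0.611, 0.148]
force: [-38.6, -5.7, 35.9]
grip_width: 0.0007
grip_force: 34.6
```

```bash
python3 lf.py
```

```text
TCP leaf [-20.5  34.2  -2.5] F leaf [ 11.3  -0.3 -51.8] 13.9
```

Both ends contact at leaf z = -2.5 mm, so the latch is flat and home. I'll retract and plan the handle grasp.

>>> {"method": "jog_arm", "body": {
  "motion": [
    [0,0,-0.02,0,0,0,-1],
    [0,0,-0.05,0,0,0,-1],
    [0,0,-0.05,0,0,0,-1],
    [0,0,-0.02,0,0,0,-1],
    [0,0,0,0,0,0,-0.4]
  ]
}}

```text
time_s: 14.4
ee_pos: [0.4792, 0.1058, 0.1592]
eef_rot: [3.138, -0.618, 0.148]
force: [0.1, -0.3, -0.6]
grip_width: 0.0053
grip_force: 0.0
```

```bash
cat >> h.py <<'E'
O=O+R.from_euler("z",.145).apply([0,.0011,0]); YAW=.145; Rj=R.from_euler("z",YAW)
def hpose(th,phi,back=.015):
    T=R.from_euler("xyz",[np.pi,0,YAW+np.pi/2])*R.from_euler("x",-phi)
    return leafpt([-.118,0,.0165],th)-T.apply([0,0,-back]), T
E
python3 - <<'E'
from h import *
p,T=hpose(2.53,0); o=ctrl.get_obs(); print(p,delta(p,T),o["ee_pos"],T.inv().apply(p-o["ee_pos"]))
E
```

```text
[0.65181232 0.09741687 0.06724319] (array([0.08494303, 0.0330857 , 0.17320721]), array([ 0.48580726, -0.48126285, -1.51429711])) [0.47920753 0.10580298 0.15915607] [-0.03323819  0.16958173  0.09191288]
```

>>> {"method": "jog_arm", "body": {
  "motion": [
    [0,0,0,0.0405,-0.0401,-0.1262,-0.36],
    [0,0,0,0.0405,-0.0401,-0.1262,-0.36],
    [0,0,0,0.0405,-0.0401,-0.1262,-0.36],
    [0,0,0,0.0405,-0.0401,-0.1262,-0.36],
    [0,0,0,0.0405,-0.0401,-0.1262,-0.36]
  ]
}}

```text
time_s: 14.9
ee_pos: [0.479, 0.1051, 0.1546]
eef_rot: [3.011, -0.362, 0.83]
force: [-0.6, -0.1, -0.6]
grip_width: 0.0299
grip_force: 0.0
```

>>> {"method": "jog_arm", "body": {
  "motion": [
    [0,0,0,0.0405,-0.0401,-0.1262,-0.36],
    [0,0,0,0.0405,-0.0401,-0.1262,-0.36],
    [0,0,0,0.0405,-0.0401,-0.1262,-0.36],
    [0,0,0,0.0405,-0.0401,-0.1262,-0.36],
    [0,0,0,0.0405,-0.0401,-0.1262,-0.36]
  ]
}}

```text
time_s: 15.4
ee_pos: [0.4791, 0.1052, 0.1542]
eef_rot: [3.076, -0.092, 1.451]
force: [-0.9, -0.1, -0.5]
grip_width: 0.0301
grip_force: 0.0
```

>>> {"method": "jog_arm", "body": {
  "motion": [
    [0,0,0,0.0405,-0.0401,-0.1262,-0.36],
    [0,0,0,0.0405,-0.0401,-0.1262,-0.36],
    [-0.011,0.045,0,0,0,0,-0.36],
    [-0.011,0.045,0,0,0,0,-0.36],
    [-0.011,0.045,0,0,0,0,-0.36]
  ]
}}

```text
time_s: 15.9
ee_pos: [0.6186, 0.0895, 0.1532]
eef_rot: [-3.139, -0.005, 1.697]
force: [0.5, 0.1, 0.2]
grip_width: 0.0301
grip_force: 0.0
```

>>> {"method": "jog_arm", "body": {
  "motion": [
    [0,0.034,0,0,0,0,-0.36],
    [0,0,0,0,0,0,-0.36],
    [0,0,0,0,0,0,-0.36]
  ]
}}

```text
time_s: 16.2
ee_pos: [0.6501, 0.0939, 0.1524]
eef_rot: [-3.138, -0.005, 1.697]
force: [0.3, 0.1, -0.3]
grip_width: 0.0298
grip_force: 0.0
```

Run:
```python
from h import *
p,T=hpose(2.53,0); o=ctrl.get_obs(); print(delta(p,T),o["ee_pos"],o["qpos"],o["grip_width"])
w,im=snap("wrist","pics/w9.png")
# bar edges: project model bar line and look at brightness profile across it
a,b=[proj(w,[leafpt([-.118,y,.0165],2.53)])[0] for y in (-.03,.03)]
print(a,b)
g=cv2.cvtColor(im,cv2.COLOR_BGR2GRAY)
for t in (0.1,.9):
  c=a+(b-a)*t; n=np.array([-(b-a)[1],(b-a)[0]])/np.linalg.norm(b-a)
  print(c,n,[int(g[int(round(c[1]+k*n[1])),int(round(c[0]+k*n[0]))]) for k in range(-24,25,2)])
```

```text
(array([0.00289054, 0.00251512, 0.08519316]), array([-0.00402243, -0.00497226, -0.0189676 ])) [0.65007724 0.0938597  0.15243059] [ 0.08567264  0.58428492  1.2403543   0.00491796  1.32122145 -0.04158457] 0.029825206950587872
[258.69311327 231.24703809] [257.5735746  164.94458782]
[258.5811594  224.61679306] [ 0.99985747 -0.01688292] [154, 187, 188, 187, 184, 189, 189, 187, 187, 167, 180, 186, 185, 170, 125, 173, 192, 191, 187, 191, 189, 189, 52, 36, 142]
[257.68552847 171.57483285] [ 0.99985747 -0.01688292] [175, 175, 178, 180, 174, 176, 175, 176, 173, 150, 173, 187, 189, 178, 145, 165, 174, 171, 173, 176, 174, 175, 174, 173, 174]
```

>>> {"method": "jog_arm", "body": {
  "motion": [
    [0.003,0.002,0.02,-0.004,-0.005,-0.019,-0.36],
    [0,0,0.035,0,0,0,-0.36],
    [0,0,0.025,0,0,0,-0.36],
    [0,0,0.005,0,0,0,-0.36],
    [0,0,0,0,0,0,-0.36]
  ]
}}

```text
time_s: 16.75
ee_pos: [0.6512, 0.0973, 0.07]
eef_rot: [3.14, 0.0, 1.716]
force: [0.4, 0.3, -0.2]
grip_width: 0.0294
grip_force: 0.0
```

Run:
```python
from h import *
p,T=hpose(2.53,0); o=ctrl.get_obs(); print(delta(p,T),o["force"])
```

```text
(array([4.85291558e-05, 6.52881529e-04, 2.79814554e-03]), array([0.00192524, 0.00010215, 0.00016762])) [ 0.40256314  0.29688803 -0.17002842]
```

>>> {"method": "jog_arm", "body": {
  "motion": [
    [0,0,0.002,0,0,0,-1],
    [0,0,0,0,0,0,-1],
    [0,0,0,0,0,0,-1],
    [0,0,0,0,0,0,-1]
  ],
  "squeeze": 20
}}

```text
time_s: 17.15
ee_pos: [0.6521, 0.0973, 0.0689]
eef_rot: [3.137, 0.0, 1.716]
force: [1.7, -0.5, 4.6]
grip_width: 0.0091
grip_force: 20.0
```

```bash
cat > plan.py <<'E'
import sys
from h import *
# args: th0 th1 phi0 phi1 n start-from-ideal(0)/measured(1)
th0,th1,f0,f1=map(float,sys.argv[1:5]); n=int(sys.argv[5])
s=np.linspace(0,1,n+1)
if len(sys.argv)>6: s=s*s*(3-2*s) if sys.argv[6]=="s" else s
B=float(sys.argv[7])/1000 if len(sys.argv)>7 else .015
prev=hpose(th0,f0,B)
o=ctrl.get_obs(); print("err now",delta(*prev)[0].round(4),delta(*prev)[1].round(3),o["force"].round(1) if hasattr(o["force"],"round") else o["force"])
for k in s[1:]:
    q=hpose(th0+(th1-th0)*k,f0+(f1-f0)*k,B)
    d=prev[1].inv().apply(q[0]-prev[0]); r=(prev[1].inv()*q[1]).as_rotvec(); prev=q
    print("[0, %.4f, %.4f, %.3f, 0, 0, -1]"%(d[1],d[2],r[0]),end=", ")
print()
E
python3 plan.py 2.53 1.25 0 0.15 14 s
```

```text
err now [ 0.0002 -0.0003  0.0016] [0.004 0.    0.   ] [ 1.7 -0.5  4.6]
[0, -0.0010, -0.0020, -0.002, 0, 0, -1], [0, -0.0030, -0.0054, -0.006, 0, 0, -1], [0, -0.0051, -0.0080, -0.009, 0, 0, -1], [0, -0.0073, -0.0097, -0.012, 0, 0, -1], [0, -0.0095, -0.0103, -0.014, 0, 0, -1], [0, -0.0116, -0.0101, -0.015, 0, 0, -1], [0, -0.0133, -0.0090, -0.016, 0, 0, -1], [0, -0.0143, -0.0073, -0.016, 0, 0, -1], [0, -0.0144, -0.0053, -0.015, 0, 0, -1], [0, -0.0136, -0.0034, -0.014, 0, 0, -1], [0, -0.0119, -0.0017, -0.012, 0, 0, -1], [0, -0.0094, -0.0006, -0.009, 0, 0, -1], [0, -0.0061, -0.0000, -0.006, 0, 0, -1], [0, -0.0022, 0.0001, -0.002, 0, 0, -1],
```

>>> {"method": "jog_arm", "body": {
  "motion": [
    [0,-0.001,-0.002,-0.002,0,0,-1],
    [0,-0.003,-0.0054,-0.006,0,0,-1],
    [0,-0.0051,-0.008,-0.009,0,0,-1]
  ]
}}

```text
time_s: 17.45
ee_pos: [0.6435, 0.096, 0.084]
eef_rot: [3.119, 0.0, 1.716]
force: [7.0, 1.0, 2.4]
grip_width: 0.0093
grip_force: 20.0
```

>>> {"method": "jog_arm", "body": {
  "motion": [
    [0,-0.0073,-0.0097,-0.012,0,0,-1],
    [0,-0.0095,-0.0103,-0.014,0,0,-1],
    [0,-0.0116,-0.0101,-0.015,0,0,-1],
    [0,-0.0133,-0.009,-0.016,0,0,-1]
  ]
}}

```text
time_s: 17.85
ee_pos: [0.6011, 0.0899, 0.1229]
eef_rot: [3.059, 0.0, 1.716]
force: [7.9, 2.0, 6.7]
grip_width: 0.0092
grip_force: 20.0
```

>>> {"method": "jog_arm", "body": {
  "motion": [
    [0,-0.0143,-0.0073,-0.016,0,0,-1],
    [0,-0.0144,-0.0053,-0.015,0,0,-1],
    [0,-0.0136,-0.0034,-0.014,0,0,-1],
    [0,-0.0119,-0.0017,-0.012,0,0,-1]
  ]
}}

```text
time_s: 18.25
ee_pos: [0.5447, 0.0817, 0.134]
eef_rot: [3.005, 0.0, 1.716]
force: [1.7, 1.2, -0.6]
grip_width: 0.0088
grip_force: 20.0
```

>>> {"method": "jog_arm", "body": {
  "motion": [
    [0,-0.0094,-0.0006,-0.009,0,0,-1],
    [0,-0.0061,0,-0.006,0,0,-1],
    [0,-0.0022,0.0001,-0.002,0,0,-1]
  ]
}}

```text
time_s: 18.55
ee_pos: [0.5272, 0.0792, 0.1315]
eef_rot: [2.99, -0.0, 1.716]
force: [-0.2, 2.4, 6.2]
grip_width: 0.0092
grip_force: 20.0
```

```bash
python3 plan.py 1.25 0.02 0.15 0.6 14 s
```

```text
err now [0.     0.0004 0.0012] [ 0.002 -0.     0.   ] [-0.2  2.4  6.2]
[0, -0.0020, 0.0001, -0.007, 0, 0, -1], [0, -0.0057, 0.0004, -0.018, 0, 0, -1], [0, -0.0087, 0.0010, -0.028, 0, 0, -1], [0, -0.0110, 0.0020, -0.036, 0, 0, -1], [0, -0.0126, 0.0033, -0.042, 0, 0, -1], [0, -0.0135, 0.0047, -0.046, 0, 0, -1], [0, -0.0136, 0.0061, -0.048, 0, 0, -1], [0, -0.0131, 0.0073, -0.048, 0, 0, -1], [0, -0.0119, 0.0080, -0.046, 0, 0, -1], [0, -0.0103, 0.0082, -0.042, 0, 0, -1], [0, -0.0084, 0.0076, -0.036, 0, 0, -1], [0, -0.0062, 0.0063, -0.028, 0, 0, -1], [0, -0.0039, 0.0043, -0.018, 0, 0, -1], [0, -0.0014, 0.0015, -0.007, 0, 0, -1],
```

>>> {"method": "jog_arm", "body": {
  "motion": [
    [0,-0.002,0.0001,-0.007,0,0,-1],
    [0,-0.0057,0.0004,-0.018,0,0,-1],
    [0,-0.0087,0.001,-0.028,0,0,-1],
    [0,-0.011,0.002,-0.036,0,0,-1]
  ]
}}

```text
time_s: 18.95
ee_pos: [0.5015, 0.0754, 0.1226]
eef_rot: [2.9, 0.0, 1.716]
force: [0.6, 1.7, -0.8]
grip_width: 0.0094
grip_force: 20.0
```

>>> {"method": "jog_arm", "body": {
  "motion": [
    [0,-0.0126,0.0033,-0.042,0,0,-1],
    [0,-0.0135,0.0047,-0.046,0,0,-1],
    [0,-0.0136,0.0061,-0.048,0,0,-1],
    [0,-0.0131,0.0073,-0.048,0,0,-1]
  ]
}}

```text
time_s: 19.35
ee_pos: [0.4576, 0.0689, 0.086]
eef_rot: [2.716, 0.0, 1.716]
force: [11.3, 6.7, -8.2]
grip_width: 0.0089
grip_force: 20.0
```

>>> {"method": "jog_arm", "body": {
  "motion": [
    [0,-0.0119,0.008,-0.046,0,0,-1],
    [0,-0.0103,0.0082,-0.042,0,0,-1],
    [0,-0.0084,0.0076,-0.036,0,0,-1]
  ]
}}

```text
time_s: 19.65
ee_pos: [0.4411, 0.0662, 0.0508]
eef_rot: [2.593, 0.001, 1.715]
force: [7.8, 16.8, -2.0]
grip_width: 0.0086
grip_force: 20.0
```

>>> {"method": "jog_arm", "body": {
  "motion": [
    [0,-0.0062,0.0063,-0.028,0,0,-1],
    [0,-0.0039,0.0043,-0.018,0,0,-1],
    [0,-0.0014,0.0015,-0.007,0,0,-1],
    [0,0,0,0,0,0,-1],
    [0,0,0,0,0,0,-1]
  ]
}}

```text
time_s: 20.15
ee_pos: [0.4379, 0.0663, 0.0358]
eef_rot: [2.548, -0.002, 1.717]
force: [-7.2, -7.9, 0.2]
grip_width: 0.0091
grip_force: 20.0
```

```bash
python3 plan.py 0.02 0 0.6 0.6 1; python3 plan.py 0.02 1.3 0.6 0.15 1 |head -1
```

```text
err now [-0.0001 -0.      0.0016] [-0.006 -0.002 -0.   ] [-7.2 -7.9  0.2]
[0, -0.0016, 0.0017, 0.000, 0, 0, -1], 
err now [-0.0001 -0.      0.0016] [-0.006 -0.002 -0.   ] [-7.2 -7.9  0.2]
```

>>> {"method": "jog_arm", "body": {
  "motion": [
    [0,-0.0016,0.0017,0,0,0,-1],
    [0,-0.001,0.0014,0,0,0,-1],
    [0,0,0,0,0,0,-1],
    [0,0,0,0,0,0,-1],
    [0,0,0,0,0,0,-1]
  ]
}}

```text
time_s: 20.65
ee_pos: [0.4381, 0.0665, 0.0326]
eef_rot: [2.546, -0.002, 1.717]
force: [-9.3, -4.5, 10.4]
grip_width: 0.0091
grip_force: 20.0
```

```bash
python3 plan.py 0.0 1.3 0.6 0.15 16 s
```

```text
err now [-0.0003 -0.      0.0006] [-0.004 -0.002  0.   ] [-9.3 -4.5 10.4]
[0, 0.0011, -0.0013, 0.005, 0, 0, -1], [0, 0.0032, -0.0035, 0.014, 0, 0, -1], [0, 0.0052, -0.0053, 0.022, 0, 0, -1], [0, 0.0071, -0.0065, 0.029, 0, 0, -1], [0, 0.0088, -0.0071, 0.034, 0, 0, -1], [0, 0.0104, -0.0072, 0.038, 0, 0, -1], [0, 0.0116, -0.0068, 0.041, 0, 0, -1], [0, 0.0125, -0.0060, 0.042, 0, 0, -1], [0, 0.0130, -0.0049, 0.042, 0, 0, -1], [0, 0.0129, -0.0037, 0.041, 0, 0, -1], [0, 0.0123, -0.0026, 0.038, 0, 0, -1], [0, 0.0111, -0.0015, 0.034, 0, 0, -1], [0, 0.0094, -0.0007, 0.029, 0, 0, -1], [0, 0.0073, -0.0002, 0.022, 0, 0, -1], [0, 0.0047, 0.0000, 0.014, 0, 0, -1], [0, 0.0017, 0.0000, 0.005, 0, 0, -1],
```

>>> {"method": "jog_arm", "body": {
  "motion": [
    [0,0.0011,-0.0013,0.005,0,0,-1],
    [0,0.0032,-0.0035,0.014,0,0,-1],
    [0,0.0052,-0.0053,0.022,0,0,-1],
    [0,0.0071,-0.0065,0.029,0,0,-1],
    [0,0.0088,-0.0071,0.034,0,0,-1]
  ]
}}

```text
time_s: 21.15
ee_pos: [0.4451, 0.0682, 0.0631]
eef_rot: [2.649, -0.004, 1.718]
force: [-3.9, 4.8, -2.9]
grip_width: 0.0093
grip_force: 20.0
```

>>> {"method": "jog_arm", "body": {
  "motion": [
    [0,0.0104,-0.0072,0.038,0,0,-1],
    [0,0.0116,-0.0068,0.041,0,0,-1],
    [0,0.0125,-0.006,0.042,0,0,-1],
    [0,0.013,-0.0049,0.042,0,0,-1],
    [0,0.0129,-0.0037,0.041,0,0,-1]
  ]
}}

```text
time_s: 21.65
ee_pos: [0.4896, 0.0747, 0.1152]
eef_rot: [2.849, -0.004, 1.719]
force: [-0.3, -0.2, -2.7]
grip_width: 0.0092
grip_force: 20.0
```

>>> {"method": "jog_arm", "body": {
  "motion": [
    [0,0.0123,-0.0026,0.038,0,0,-1],
    [0,0.0111,-0.0015,0.034,0,0,-1],
    [0,0.0094,-0.0007,0.029,0,0,-1],
    [0,0.0073,-0.0002,0.022,0,0,-1],
    [0,0.0047,0,0.014,0,0,-1]
  ]
}}

```text
time_s: 22.15
ee_pos: [0.5318, 0.0809, 0.1299]
eef_rot: [2.985, -0.004, 1.719]
force: [-2.0, -2.4, 2.8]
grip_width: 0.0092
grip_force: 20.0
```

>>> {"method": "jog_arm", "body": {
  "motion": [
    [0,0.0017,0,0.005,0,0,-1],
    [0,0,0,0,0,0,-1]
  ]
}}

```text
time_s: 22.35
ee_pos: [0.5331, 0.0811, 0.1301]
eef_rot: [2.989, -0.004, 1.719]
force: [-1.3, -3.1, 2.3]
grip_width: 0.0091
grip_force: 20.0
```

```bash
python3 plan.py 1.3 2.53 0.15 0 16 s
python3 - <<'E'
from h import *
import pickle
a,b=pickle.load(open("c.pkl","rb"))
im=snap("top","pics/top2.png")[1]; hsv=cv2.cvtColor(im,cv2.COLOR_BGR2HSV)
m=cv2.inRange(hsv,(8,150,90),(32,255,255)); n,l,s,ce=cv2.connectedComponentsWithStats(m)
for i in range(1,n):
  if s[i,4]>5 and ce[i][0]<300 and 170<ce[i][1]<270: print(s[i],Rj.inv().apply(onz(a,[ce[i]],.03)-O))
for y in (.033,-.033): print(proj(a,[O+Rj.apply([-.075,y,0]),O+Rj.apply([-.0417,y,.009])]))
E
```

```text
err now [-0.001   0.0005 -0.0011] [ 0.003 -0.004  0.003] [-1.3 -3.1  2.3]
[0, 0.0016, 0.0000, 0.002, 0, 0, -1], [0, 0.0046, 0.0002, 0.005, 0, 0, -1], [0, 0.0071, 0.0007, 0.007, 0, 0, -1], [0, 0.0091, 0.0015, 0.010, 0, 0, -1], [0, 0.0106, 0.0026, 0.011, 0, 0, -1], [0, 0.0116, 0.0039, 0.013, 0, 0, -1], [0, 0.0119, 0.0053, 0.014, 0, 0, -1], [0, 0.0117, 0.0067, 0.014, 0, 0, -1], [0, 0.0109, 0.0079, 0.014, 0, 0, -1], [0, 0.0098, 0.0087, 0.014, 0, 0, -1], [0, 0.0084, 0.0089, 0.013, 0, 0, -1], [0, 0.0068, 0.0086, 0.011, 0, 0, -1], [0, 0.0052, 0.0077, 0.010, 0, 0, -1], [0, 0.0036, 0.0062, 0.007, 0, 0, -1], [0, 0.0022, 0.0041, 0.005, 0, 0, -1], [0, 0.0007, 0.0015, 0.002, 0, 0, -1], 
[  0 159   9  58 298] [[0.15136488 0.64526905 0.002     ]]
[  0 223   4   6  18] [[0.05218908 0.64897072 0.002     ]]
[243 226   1   6   6] [[-0.03846801 -0.03297067  0.002     ]]
[[220.11478812 245.24424827]
 [218.41094702 232.50767214]]
[[244.71538926 242.10965948]
 [243.07855249 229.37250934]]
```

>>> {"method": "jog_arm", "body": {
  "motion": [
    [0,0.0016,0,0.002,0,0,-1],
    [0,0.0046,0.0002,0.005,0,0,-1],
    [0,0.0071,0.0007,0.007,0,0,-1],
    [0,0.0091,0.0015,0.01,0,0,-1]
  ]
}}

```text
time_s: 22.8
ee_pos: [0.5559, 0.0847, 0.1313]
eef_rot: [3.013, -0.004, 1.719]
force: [-1.1, -2.0, -0.4]
grip_width: 0.0093
grip_force: 20.0
```

>>> {"method": "jog_arm", "body": {
  "motion": [
    [0,0.0106,0.0026,0.011,0,0,-1],
    [0,0.0116,0.0039,0.013,0,0,-1],
    [0,0.0119,0.0053,0.014,0,0,-1],
    [0,0.0117,0.0067,0.014,0,0,-1]
  ]
}}

```text
time_s: 23.2
ee_pos: [0.6034, 0.0919, 0.1177]
eef_rot: [3.065, -0.004, 1.719]
force: [0.2, -2.6, 0.8]
grip_width: 0.0091
grip_force: 20.0
```

>>> {"method": "jog_arm", "body": {
  "motion": [
    [0,0.0109,0.0079,0.014,0,0,-1],
    [0,0.0098,0.0087,0.014,0,0,-1],
    [0,0.0084,0.0089,0.013,0,0,-1],
    [0,0.0068,0.0086,0.011,0,0,-1]
  ]
}}

```text
time_s: 23.6
ee_pos: [0.6405, 0.0976, 0.0852]
eef_rot: [3.117, -0.004, 1.719]
force: [-1.2, -1.8, 0.4]
grip_width: 0.0094
grip_force: 20.0
```

>>> {"method": "jog_arm", "body": {
  "motion": [
    [0,0.0052,0.0077,0.01,0,0,-1],
    [0,0.0036,0.0062,0.007,0,0,-1],
    [0,0.0022,0.0041,0.005,0,0,-1],
    [0,0.0007,0.0015,0.002,0,0,-1],
    [0,0,0,0,0,0,-1]
  ]
}}

```text
time_s: 24.1
ee_pos: [0.6516, 0.0992, 0.0666]
eef_rot: [3.14, -0.004, 1.719]
force: [0.8, -2.8, 0.6]
grip_width: 0.0094
grip_force: 20.0
```

```bash
python3 plan.py 2.53 2.53 0 0 1
```

```text
err now [-0.0018 -0.     -0.0007] [ 0.001 -0.004  0.003] [ 0.8 -2.8  0.6]
[0, 0.0000, 0.0000, 0.000, 0, 0, -1],
```

>>> {"method": "jog_arm", "body": {
  "motion": [
    [0,0.0006,0.0012,0,0,0,-1],
    [0,0,0,0,0,0,-0.6],
    [0,0,0,0,0,0,-0.36],
    [0,0,0,0,0,0,-0.36],
    [0,0,-0.01,0,0,0,-0.36]
  ]
}}

```text
time_s: 24.6
ee_pos: [0.6514, 0.0993, 0.0745]
eef_rot: [-3.141, -0.004, 1.719]
force: [-0.1, -0.3, 0.2]
grip_width: 0.0298
grip_force: 0.0
```

>>> {"method": "jog_arm", "body": {
  "motion": [
    [0,0,-0.03,0,0,0,-0.36],
    [0,0,-0.045,0,0,0,-0.36],
    [0,0,-0.045,0,0,0,-0.36],
    [0.03,-0.04,-0.01,0,0,0,-0.36],
    [0.03,-0.04,0,0,0,0,-0.36]
  ]
}}

```text
time_s: 25.1
ee_pos: [0.5649, 0.146, 0.2082]
eef_rot: [3.136, -0.004, 1.718]
force: [-0.0, 0.9, 0.3]
grip_width: 0.0299
grip_force: 0.0
```

>>> {"method": "jog_arm", "body": {
  "motion": [
    [0.03,-0.04,0,0,0,0,-0.36],
    [0.03,-0.04,0,0,0,0,-0.36],
    [0.03,-0.04,0,0,0,0,-0.36],
    [0.03,-0.04,0,0,0,0,-0.36],
    [0.0,-0.04,0,0,0,0,-0.36]
  ]
}}

```text
time_s: 25.6
ee_pos: [0.3474, 0.2366, 0.2063]
eef_rot: [3.139, -0.005, 1.721]
force: [0.9, 0.4, -0.0]
grip_width: 0.0299
grip_force: 0.0
```

Run:
```python
from h import *
c,im=snap("top","pics/top3.png"); hsv=cv2.cvtColor(im,cv2.COLOR_BGR2HSV)
cv2.imwrite("pics/top3c.png",cv2.resize(im[168:258,195:280],None,fx=6,fy=6,interpolation=cv2.INTER_CUBIC))
m=cv2.inRange(hsv,(8,150,90),(32,255,255)); n,l,s,ce=cv2.connectedComponentsWithStats(m)
for i in range(1,n):
  if s[i,4]>5 and 190<ce[i][0]<300 and 170<ce[i][1]<270: print(s[i],(Rj.inv().apply(onz(c,[ce[i]],.032)-O)*1000).round(1))
```

```text
[243 224   3  12  24] [[-42.6 -34.4   4. ]]
[218 227   3  12  24] [[-41.3  32.    4. ]]
[242 240   7   5  30] [[-75.  -34.7   4. ]]
[218 243   7   5  29] [[-74.6  31.6   4. ]]
```

View pics/top3c.png

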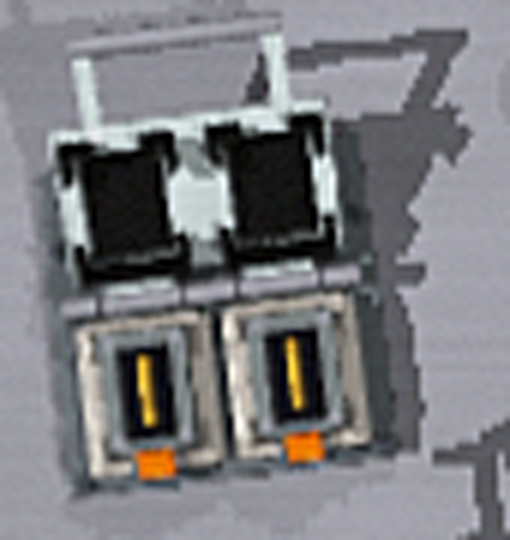

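Both latches lie face-down, seated in the nests and matching each other (springs 66 mm apart). The leaf is open on its rest and the arm is clear.

>>> {"method": "jog_arm", "body": {
  "motion": [
    [0,0,0,0,0,0,-0.36],
    [0,0,0,0,0,0,-0.36]
  ]
}}

```text
time_s: 25.85
ee_pos: [0.3501, 0.2351, 0.2064]
eef_rot: [3.139, -0.005, 1.719]
force: [0.6, -0.7, -0.2]
grip_width: 0.03
grip_force: 0.0
```

```bash
python3 -c "
from station import ctrl
print(ctrl.hand_in())"
```

```text
the job is handed in; nothing more can be done
None
```

I handed the job in at about 26 s with no verdict returned; the last overhead picture shows the latch face-down in the left nest, the leaf back on its rest, and the waiting latch still in the right nest.

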